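# Shut and lock the sliding cover of a vial transit box

### The job

The packed transit box must be locked before it goes into the cool box. With the fingertips, press the spring catch's pad right down just behind the cover's upright tab and, while holding it down, push the tab so that the cover slides past the catch and on until it is fully home; then come away, so that the catch springs up and locks the cover. Only press and push: do not grip the tab, do not force anything, and leave the vials and other loose things on the table where they are.

Things in the scene. Friction and masses are not known exactly. Their poses are not given: they have to be found in the camera images.
- transit_box: Grey open box, 82 x 180 x 62 mm, fixed, packed with green-capped vials in foam, under a clear cover that slides along its y axis. Origin: centre of its underside. +y: the way the cover closes (away from the robot, to its left). -x: the side with the catch (the robot's left). z up. Apart from pad and tab nothing of it is higher than 73 mm.
- cover (a joint): Opening of the clear cover, m: 0 = home against the end stop, about 0.080 = locked open at the start, overhanging the box's -y end. Its -x edge is an aluminium strip 62 to 70 mm above the table with two 22 mm notches, one for open, one for home; the catch's 16 mm tooth stands up in a notch and leaves the cover 3 mm play either way. Slides with about 1 N friction.
- catch (a joint): Travel of the spring catch, m: 0 = up, 0.013 = hard down; spring 2 N at the top, 6 N hard down. From 8 mm down its tooth is clear of the cover's strip. Let go too early, it springs back into its notch; once the cover has slid 10 mm the strip itself keeps it about 8 mm down, and it springs up by itself when the cover is home.
- catch_pad (a point): Centre of the flat top of the catch's ribbed steel pad, 30 mm (box x) by 46 mm (box y), 86 mm above the table when up, 73 mm hard down; it moves straight down. Its +y end goes on into a 16 mm lip that slopes down 6 mm. At the start the tab stands over it: 38 mm of the flat lies behind the tab (-y), free to press from above. A finger holding it down can slide along it in +y and off the lip.
- tab_face (a point): Middle of the push face of the cover's upright steel tab, straight over the pad's long centre line, 101 mm above the table. The face looks to the box's -y: push it to +y. Its arm over the pad spans 19 mm to -x and 31 mm to +x of this point, is 4 mm thick (towards +y), and runs from 90 mm (4 mm above the raised pad) to 113 mm above the table. Moves with the cover.
- vial_out_1: Loose green-capped glass vial, 21 x 21 x 55 mm, standing upright on the table near the box; origin at the centre of its underside, z up. Leave it alone.
- vial_out_2: Loose green-capped glass vial, 21 x 21 x 55 mm, standing upright on the table near the box; origin at the centre of its underside, z up. Leave it alone.
- vial_out_3: Loose green-capped glass vial, 21 x 21 x 55 mm, standing upright on the table near the box; origin at the centre of its underside, z up. Leave it alone.
- marker_black: Loose marker pen 18 x 133 x 20 mm lying on the table, origin at the centre of its underside. Leave it alone.
- tape_roll_2: Loose roll of black tape lying flat, 62 x 59 x 19 mm, origin at the centre of its underside. Leave it alone.
- small_box_1: Loose small card box, 46 x 75 x 33 mm, origin at the centre of its underside. Leave it alone.
- paper_carton: Big open brown cardboard carton, fixed, an obstacle: 300 x 280 mm, left wall (towards the transit box) and back wall 295 mm high, the others 175 mm, with open flaps. Origin on the table under one part of it; in its own frame it covers x from -0.12 to 0.18 and y from -0.075 to 0.205 m, the 295 mm walls at +y and +x. Keep arm and gripper clear of it.

How it is judged:
By the outcome, as a careful person would: the job done as asked, in the order asked, and still so for the second after the job is handed in, with the robot touching nothing.
It also fails if it takes over 38 s, if anything falls off the work surface, if the arm or the gripper's body presses on something with over 40 N, if the wrist force passes 120 N, or if a joint passes its speed limit or range.

### The arm

A 6-joint arm with a two-finger parallel gripper is mounted at the origin on a cart in front of the work surface, level with it; the furniture and walls round the work are solid. World frame = base frame: x ahead of the robot, y to its left, z up, the work surface at z = 0. Lengths are in m, angles in rad, forces in N, time in s.
With the tool pointing down it reaches from about 0.3 to 0.875 m from the base axis. Payload 6.4 kg.
Tool frame: the origin (TCP) lies at the very end of the fingers, on their centre line; the grasp point (between the pads) lies 19 mm behind it; z points along the fingers, y is the line along which they close (so a half turn about z gives the same grasp; the last joint's range is limited). The gripper opens to 88 mm and grips with 3 to 60 N. Pads are 18 mm wide; open, the fingers measure 123 mm over their backs; the gripper's body (75 mm by 187 mm) begins 45 mm behind the grasp point.
Start: joints at [-1.456, 0.181, 1.607, -0, 1.354, -0.206], TCP at [0.181, -0.546, 0.239] pointing down, gripper open.
Joint ranges: [-2.99, 2.99], [-0.89, 2.07], [0.3, 2.58], [-1.14, 4.28], [0, 2.63], [-3.12, 3.12]. Speed limits (rad/s): [2.57, 2.57, 3.01, 3.14, 3.14, 3.14].

### API

Orientations are given as a 3x3 rotation matrix whose columns are the frame's x, y, z axes.
In Python, from bench import env, eyes gives the robot as it stands (env), with the cameras (eyes).
- The arm moves only by the tool creep_tool, called after "Emit:" as name([rows], argument=value, ...), one row to a line, values as JSON. Schema: {"type":"object","properties":{"rows":{"type":"array","items":{"type":"object","properties":{"xyz":{"type":"array","items":{"type":"number"},"minItems":3,"maxItems":3},"r":{"type":"array","items":{"type":"number"},"minItems":3,"maxItems":3},"finger_gap":{"type":"number"}},"additionalProperties":false,"required":["finger_gap"]},"minItems":1,"maxItems":8},"clamp_n":{"type":"number"},"only":{"type":"string"},"quiet":{"type":"boolean"},"lines":{"type":"string"}},"required":["rows"],"additionalProperties":false}. rows is a list of rows, 1 to 8 of them, each an object with the fields xyz (a list: dx, dy, dz in a scale on which 1.0 is 0.6 m), r (a list: a rotation vector rx, ry, rz in fractions of the full range, 1 being pi rad), finger_gap (the finger opening in m); a field left out counts as zero (the opening has to be given); each row shifts and turns the commanded pose from where the row before left it, along the tool's axes as they then stand; what a row does not reach is not made up. A row lasts 1/8 s, in which the tool goes at most 0.0625 m and 0.188 rad, less where a joint would pass 70% of its speed; a pose out of reach is approached as far as the arm can. The fingers move at their own pace and stop on an object; clamp_n is the grip in N (left out, the last holds). Time passes only in rows, so rows that do not move let the fingers close. The tool returns the time, the measured TCP pose, the force, the opening and the grip force at its end. only (a regular expression) keeps the lines of the reply that match it, lines (a string "A,B") keeps lines A to B, and quiet returns only ok. No shift or turn number may pass 1 either way. Input that does not fit is refused with a message, and nothing moves.
- env.observe(): the state, without advancing time (a new reading comes with each control period).
- eyes.grab_frame(name): name is "scene" or "top"; returns the picture (400x640x3 uint8, red, green, blue); there is no depth.
- eyes.camera_info(name): a dict with "K" (3x3 intrinsics, pixels), "T" (4x4, takes a point from camera to world coordinates). Camera axes: x right, y up, looking along -z (the intrinsics and any distortion apply to the point x, -y, -z); pixel columns grow to the right and rows downward; lengths in m; the calibration is good to about 2 mm. A picture is of the moment at which its call begins. camera_info takes no time and is no camera call.
- env.sign_off(): hands the job in; it is judged then, once.
The state is a dict: "time": time; "joint_positions": joint angles; "joint_velocities": joint speeds; "tau": joint torques, N m; "position": TCP position; "eef_rot": TCP orientation; "contact_force": force on the tool from outside, world axes, zero at the start; "wrist_torque": the same for the moment, N m; "grip_width": finger opening in m; "grasp_force": force on a finger pad.
Only numpy, scipy, OpenCV 4.12 (cv2) and the standard library are available. Lean on these libraries where they do the work, as an engineer would, in place of code of your own. Each camera call takes 0.05 s, during which the arm holds its last target. There are 200 camera calls.

## Working session

There is one attempt and no reset: what is moved stays moved. The work goes in short steps, Python scripts to look and compute and a tool call to move; the robot and the scene stay as the last step left them, time stands still between calls to the robot, and variables do not carry over. Pictures are saved under pics/ and viewed, at most 10 in all, crops included, and the job is handed in when it is done.

```bash
ls; mkdir -p pics
```

Run:
```python
from bench import env, eyes
import cv2,numpy as np
np.set_printoptions(precision=4,suppress=True)
for n in("scene","top"):
    im=eyes.grab_frame(n); cv2.imwrite(f"pics/{n}0.png",im[:,:,::-1]); c=eyes.camera_info(n); print(n,c)
s=env.observe(); print(s)
```

```text
bench.py
pics
scene {'K': array([[421.0132,   0.    , 327.8014],
       [  0.    , 421.0132, 199.2081],
       [  0.    ,   0.    ,   1.    ]]), 'T': array([[ 0.536 ,  0.3957, -0.7457, -0.1834],
       [-0.8441,  0.2352, -0.4819, -0.514 ],
       [-0.0153,  0.8878,  0.4601,  0.5489],
       [ 0.    ,  0.    ,  0.    ,  1.    ]])}
top {'K': array([[361.9979,   0.    , 323.3296],
       [  0.    , 361.9979, 199.2255],
       [  0.    ,   0.    ,   1.    ]]), 'T': array([[ 0.0092,  0.9925, -0.1222,  0.4631],
       [-0.9996,  0.0057, -0.029 , -0.0168],
       [-0.028 ,  0.1224,  0.9921,  0.9402],
       [ 0.    ,  0.    ,  0.    ,  1.    ]])}
{'time': 0.1, 'joint_positions': array([-1.4563,  0.1815,  1.6078, -0.    ,  1.3538, -0.2063]), 'joint_velocities': array([ 0.0014, -0.0006, -0.0038,  0.0008,  0.0006, -0.0017]), 'tau': array([ -0.0001, -43.4817, -34.2697,   0.0704,   0.034 ,  -0.    ]), 'position': array([ 0.1813, -0.5452,  0.2379]), 'eef_rot': array([[ 0.949 ,  0.3153, -0.0002],
       [ 0.3153, -0.949 ,  0.0015],
       [ 0.0003, -0.0015, -1.    ]]), 'contact_force': array([-0.0563,  0.2551, -0.7945]), 'wrist_torque': array([ 0.0113,  0.0156, -0.0055]), 'grasp_force': 0.0, 'grip_width': 0.08842282451366512}
```

View pics/scene0.png

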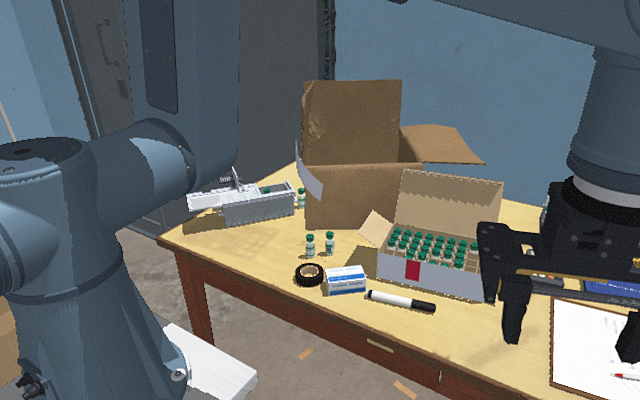

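View pics/top0.png

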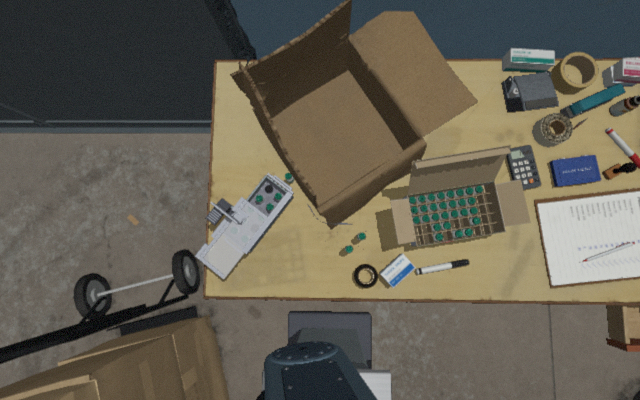

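The scene view shows the box near (245,200) with its tab near (237,180). The top view shows the box from (215,260) to (290,185), the pad and tab near (225,212), and the carton just to the right. I'll zoom in on both.

Run:
```python
import cv2,numpy as np
a=cv2.imread("pics/top0.png")[165:285,190:310]; b=cv2.imread("pics/scene0.png")[155:240,175:315]
cv2.imwrite("pics/c1.png",cv2.resize(a,None,fx=5,fy=5,interpolation=cv2.INTER_CUBIC))
cv2.imwrite("pics/c2.png",cv2.resize(b,None,fx=5,fy=5,interpolation=cv2.INTER_CUBIC))
```

```text
(no output)
```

View pics/c1.png

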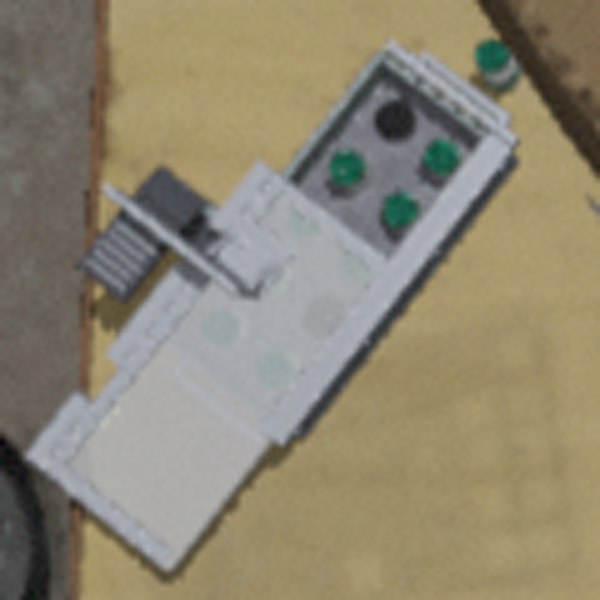

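View pics/c2.png

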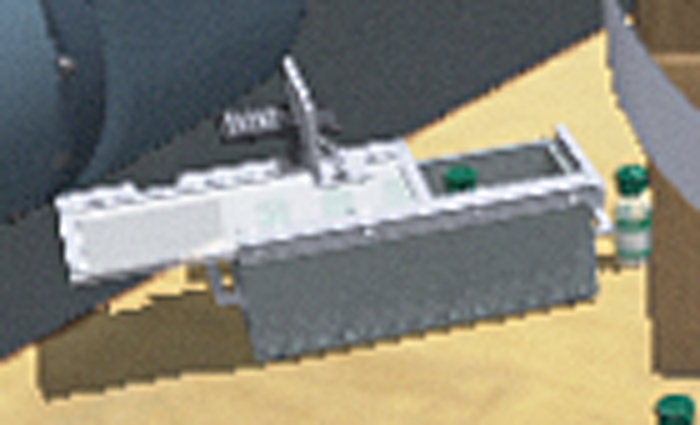

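In the top crop, the ribbed pad's -y corners are at about (80,265) and (125,300), and the tab runs from (105,188) to (255,292). The cover's -x edge runs from (30,455) to (265,165). The cover is open and the vials sit clear. Next I'll cast rays from these points.

Create h.py:
```python
import numpy as np
np.set_printoptions(precision=4,suppress=True)
from bench import env, eyes
def ray(n,u,v):
    c=eyes.camera_info(n);K=c["K"];T=c["T"]
    d=T[:3,:3]@np.array([(u-K[0,2])/K[0,0],-(v-K[1,2])/K[1,1],-1]);return T[:3,3],d
def onz(n,u,v,z):
    o,d=ray(n,u,v);return o+d*(z-o[2])/d[2]
def tri(a,b):
    (o1,d1),(o2,d2)=a,b
    s,*_=np.linalg.lstsq(np.c_[d1,-d2],o2-o1,rcond=None)
    p,q=o1+d1*s[0],o2+d2*s[1];return (p+q)/2,np.linalg.norm(p-q)
c1=lambda u,v:(190+(u+.5)/5-.5,165+(v+.5)/5-.5)
c2=lambda u,v:(175+(u+.5)/5-.5,155+(v+.5)/5-.5)
```

Run:
```python
from h import *
P=lambda u,v,z:onz("top",*c1(u,v),z)
for nm,a,b,z in[("coverL",(30,455),(265,165),.07),("boxR",(285,442),(517,145),.07),("coverfront",(30,455),(170,575),.07),("padend",(80,265),(125,300),.086),("padside+x",(125,300),(162,258),.086),("tab",(105,188),(255,292),.113),("lipend",(162,167),(218,208),.08),("boxback",(392,42),(517,135),.07)]:
    p,q=P(*a,z),P(*b,z);d=q-p;print(nm,p,q,np.linalg.norm(d),np.degrees(np.arctan2(d[1],d[0])))
print("tab tip tri",tri(ray("top",*c1(105,188)),ray("scene",*c2(288,60))))
print("pad -y +x corner tri",tri(ray("top",*c1(125,300)),ray("scene",*c2(225,133))))
```

```text
coverL [0.4321 0.3141 0.07  ] [0.5731 0.2057 0.07  ] 0.17788819448712 -37.56452710707145
boxR [0.4395 0.1911 0.07  ] [0.5837 0.0826 0.07  ] 0.18043559587770344 -36.992324436483806
coverfront [0.4321 0.3141 0.07  ] [0.3765 0.2439 0.07  ] 0.08960564358983641 -128.41649131694106
padend [0.5225 0.2887 0.086 ] [0.506  0.2662 0.086 ] 0.027852976705617746 -126.34755885191451
padside+x [0.506  0.2662 0.086 ] [0.5262 0.2494 0.086 ] 0.026266077310626294 -39.9577767949826
tab [0.5565 0.2691 0.113 ] [0.5088 0.1971 0.113 ] 0.08631379220199326 -123.55950455975464
lipend [0.5706 0.2532 0.08  ] [0.5509 0.2251 0.08  ] 0.034295294818287185 -125.12492360096363
boxback [0.6344 0.1451 0.07  ] [0.5886 0.0826 0.07  ] 0.07746738669314157 -126.26086968544402
tab tip tri (array([0.5573, 0.2696, 0.1099]), np.float64(0.001342228195669918))
pad -y +x corner tri (array([0.5054, 0.2661, 0.0882]), np.float64(0.0015823096977929507))
```

Run:
```python
from h import *
y=np.array([np.cos(np.radians(-37)),np.sin(np.radians(-37))]);x=np.array([y[1],-y[0]])
t=np.array([.5444,.2552])
print("y",y,"x",x,"start",t-22e-3*y,"end",t+y*(.080-.009))
for u,v in[(238,75),(262,120),(286,165),(310,199),(328,226),(318,212)]:
  for z in(.14,.2,.295):
    p=onz("top",u,v,z)[:2];print((u,v),z,p,"rel tab: x %.3f y %.3f"%((p-t)@x,(p-t)@y))
for n,u,v in[("top",289,176),("top",348,250),("top",360,238)]:
    p=onz(n,u,v,.055)[:2];print("vial",p,"rel x %.3f y %.3f"%((p-t)@x,(p-t)@y))
```

Run:
```python
import cv2
a=cv2.imread("pics/top0.png")[50:240,200:350]; b=cv2.imread("pics/scene0.png")[70:240,270:420]
h=570
cv2.imwrite("pics/c3.png",cv2.hconcat([cv2.resize(a,(400,507)),cv2.resize(b,(400,507))]))
```

```text
(no output)
```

View pics/c3.png

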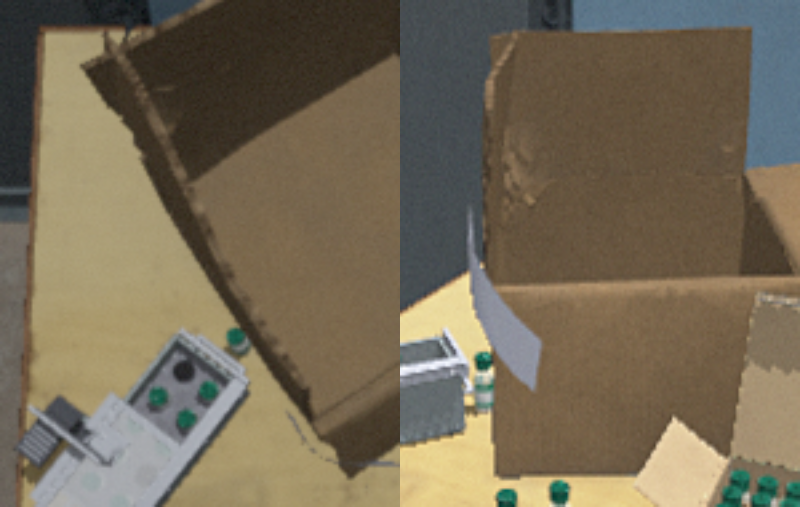

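The top and scene crops show the carton's left wall, about 165 mm past the tab along the box's +y, so the gripper clears it by about 55 mm. I'll lift, cross above the clutter with the fingers closed, then turn.

The manual's scale: shifts go in shares of 0.6 m and turns go in shares of pi rad. Converting my numbers, -0.055 m / 0.6 = -0.0917, -0.0415 m / 0.6 = -0.0692.

Emit:
creep_tool([
  {"xyz": [0,0,-0.0917],"finger_gap": 0},
  {"xyz": [0,0,-0.0917],"finger_gap": 0},
  {"xyz": [0,0,-0.0833],"finger_gap": 0},
  {"xyz": [0.061,-0.0692,0],"finger_gap": 0},
  {"xyz": [0.061,-0.0692,0],"finger_gap": 0},
  {"xyz": [0.061,-0.0692,0],"finger_gap": 0},
  {"xyz": [0.061,-0.0692,0],"finger_gap": 0},
  {"xyz": [0.061,-0.0692,0],"finger_gap": 0},
], clamp_n=10)

```text
time: 1.1
position: [0.2899, -0.2892, 0.3984]
eef_rot: [[0.949, 0.315, 0.0], [0.315, -0.949, 0.0], [0.0, -0.0, -1.0]]
contact_force: [0.5, 1.6, 0.4]
grip_width: 0.0103
grasp_force: 0.0
```

Emit:
creep_tool([
  {"xyz": [0.061,-0.0692,0],"finger_gap": 0},
  {"xyz": [0.061,-0.0692,0],"finger_gap": 0},
  {"xyz": [0.061,-0.0692,0],"finger_gap": 0},
  {"xyz": [0.061,-0.0692,0],"finger_gap": 0},
  {"xyz": [0.061,-0.0692,0],"finger_gap": 0},
  {"xyz": [0.061,-0.0692,0],"finger_gap": 0},
  {"xyz": [0.061,-0.0692,0],"finger_gap": 0},
  {"xyz": [0.061,-0.0692,0],"finger_gap": 0},
])

```text
time: 2.1
position: [0.463, 0.1183, 0.3985]
eef_rot: [[0.949, 0.316, -0.0], [0.316, -0.949, -0.0], [-0.0, 0.0, -1.0]]
contact_force: [0.4, -1.2, 0.4]
grip_width: 0.0003
grasp_force: 0.0
```

Emit:
creep_tool([
  {"xyz": [0.061,-0.0692,0],"finger_gap": 0},
  {"xyz": [0.061,-0.0692,0],"finger_gap": 0},
  {"xyz": [0.061,-0.0692,0],"finger_gap": 0},
  {"r": [0,0,-0.0573],"finger_gap": 0},
  {"r": [0,0,-0.0573],"finger_gap": 0},
  {"r": [0,0,-0.0573],"finger_gap": 0},
  {"r": [0,0,-0.0573],"finger_gap": 0},
  {"r": [0,0,-0.0573],"finger_gap": 0},
])

```text
time: 3.1
position: [0.5275, 0.2691, 0.3981]
eef_rot: [[0.337, 0.941, -0.001], [0.941, -0.337, -0.0], [-0.001, -0.001, -1.0]]
contact_force: [-0.2, -0.5, -0.1]
grip_width: 0.0006
grasp_force: 0.0
```

Emit:
creep_tool([
  {"r": [0,0,-0.0573],"finger_gap": 0},
  {"r": [0,0,-0.0573],"finger_gap": 0},
  {"r": [0,0,-0.0573],"finger_gap": 0},
  {"r": [0,0,-0.0573],"finger_gap": 0},
  {"r": [0,0,-0.0573],"finger_gap": 0},
  {"r": [0,0,-0.0573],"finger_gap": 0},
  {"r": [0,0,-0.0573],"finger_gap": 0},
  {"finger_gap": 0},
])

```text
time: 4.1
position: [0.5275, 0.2691, 0.3982]
eef_rot: [[-0.788, 0.615, -0.001], [0.615, 0.788, -0.0], [0.001, -0.001, -1.0]]
contact_force: [1.6, -0.1, -1.0]
grip_width: 0.0004
grasp_force: 0.0
```

Run:
```python
from h import *
s=env.observe();R=s["eef_rot"];p=s["position"];print(p,R,s["joint_positions"],s["contact_force"],s["grip_width"])
g=np.array([.5268,.2684,.12]);print("tool delta",R.T@(g-p),"yaw of -toolx",np.degrees(np.arctan2(-R[1,0],-R[0,0])))
```

```text
[0.5275 0.2691 0.3982] [[-0.7885  0.6151 -0.0009]
 [ 0.6151  0.7885 -0.0002]
 [ 0.0006 -0.0007 -1.    ]] [ 0.2714  0.1384  1.3401  0.      1.664  -0.637 ] [ 1.5848 -0.0711 -0.991 ] 0.0004249100358038126
tool delta [ 0.     -0.0008  0.2782] yaw of -toolx -37.95628840393297
```

Scaled: 0.055 m / 0.6 = 0.0917, 0.04 m / 0.6 = 0.0667, -0.016 rad / 3.1416 = -0.0051.

Emit:
creep_tool([
  {"xyz": [0,-0.0017,0.0917],"r": [0,0,-0.0051],"finger_gap": 0},
  {"xyz": [0,0,0.0917],"finger_gap": 0},
  {"xyz": [0,0,0.0917],"finger_gap": 0},
  {"xyz": [0,0,0.0917],"finger_gap": 0},
  {"xyz": [0,0,0.0667],"finger_gap": 0},
  {"xyz": [0,0,0.025],"finger_gap": 0},
  {"finger_gap": 0},
])

```text
time: 4.97
position: [0.5268, 0.2682, 0.1234]
eef_rot: [[-0.798, 0.602, -0.001], [0.602, 0.798, -0.0], [0.001, -0.001, -1.0]]
contact_force: [-0.3, 0.4, 0.6]
grip_width: 0.0003
grasp_force: 0.0
```

Run:
```python
from h import *
import cv2
a=eyes.grab_frame("top")[165:285,190:310,::-1]; b=eyes.grab_frame("scene")[120:240,175:315,::-1]
cv2.imwrite("pics/d1.png",cv2.hconcat([cv2.resize(a,(400,400),interpolation=cv2.INTER_CUBIC),cv2.resize(b,(400,400),interpolation=cv2.INTER_CUBIC)]))
```

```text
(no output)
```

View pics/d1.png

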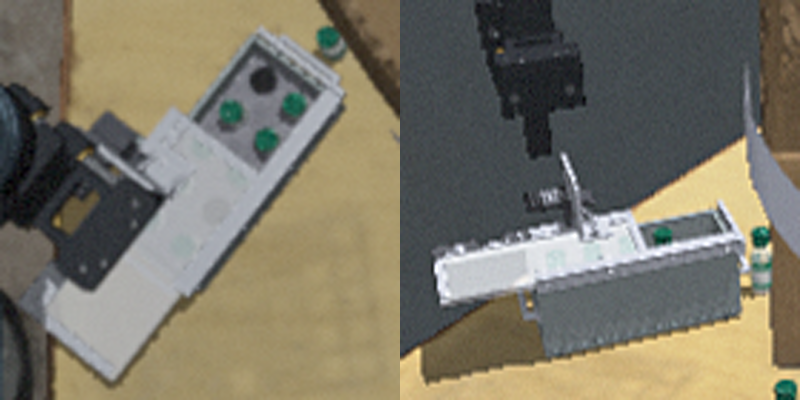

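The fingertip in the scene half, at (540,155), is directly above the pad at (540,198) and behind the tab. I'll descend in steps and watch the force.

Scaled: 0.015 m / 0.6 = 0.025, 0.004 m / 0.6 = 0.0067.

Emit:
creep_tool([
  {"xyz": [0,0,0.025],"finger_gap": 0},
  {"xyz": [0,0,0.025],"finger_gap": 0},
  {"xyz": [0,0,0.0067],"finger_gap": 0},
  {"finger_gap": 0},
])

```text
time: 5.58
position: [0.5267, 0.2682, 0.0891]
eef_rot: [[-0.799, 0.601, -0.001], [0.601, 0.799, -0.0], [0.001, -0.001, -1.0]]
contact_force: [-0.1, 0.0, 0.2]
grip_width: 0.0004
grasp_force: 0.0
```

Emit:
creep_tool([
  {"xyz": [0,0,0.005],"finger_gap": 0},
  {"xyz": [0,0,0.005],"finger_gap": 0},
  {"finger_gap": 0},
])

```text
time: 5.95
position: [0.5275, 0.2685, 0.0841]
eef_rot: [[-0.799, 0.601, 0.001], [0.601, 0.799, 0.0], [-0.001, 0.001, -1.0]]
contact_force: [0.7, -0.3, 1.8]
grip_width: 0.0006
grasp_force: 1.1
```

Emit:
creep_tool([
  {"xyz": [0,0,0.005],"finger_gap": 0},
  {"xyz": [0,0,0.0033],"finger_gap": 0},
  {"finger_gap": 0},
])

```text
time: 6.32
position: [0.5275, 0.2685, 0.0789]
eef_rot: [[-0.799, 0.601, 0.001], [0.601, 0.799, 0.0], [-0.0, 0.001, -1.0]]
contact_force: [1.0, 1.2, 3.1]
grip_width: 0.0001
grasp_force: 1.9
```

Scaled: 0.003 m / 0.6 = 0.005, 0.002 m / 0.6 = 0.0033.

Emit:
creep_tool([
  {"xyz": [0,0,0.005],"finger_gap": 0},
  {"xyz": [0,0,0.0033],"finger_gap": 0},
  {"finger_gap": 0},
])

```text
time: 6.7
position: [0.5274, 0.2685, 0.0739]
eef_rot: [[-0.799, 0.601, 0.001], [0.601, 0.799, 0.0], [-0.0, 0.001, -1.0]]
contact_force: [1.7, 0.9, 5.6]
grip_width: 0.0004
grasp_force: 2.6
```

Emit:
creep_tool([
  {"xyz": [-0.0083,0,0],"finger_gap": 0},
  {"xyz": [-0.0083,0,0],"finger_gap": 0},
  {"xyz": [-0.005,0,0],"finger_gap": 0},
  {"finger_gap": 0},
])

```text
time: 7.2
position: [0.536, 0.261, 0.0734]
eef_rot: [[-0.799, 0.601, -0.003], [0.601, 0.799, 0.0], [0.003, -0.002, -1.0]]
contact_force: [-4.5, 2.6, 6.5]
grip_width: 0.0006
grasp_force: 3.3
```

Scaled: -0.004 m / 0.6 = -0.0067, -0.0005 m / 0.6 = -0.0008.

Emit:
creep_tool([
  {"xyz": [-0.0067,0,-0.0008],"finger_gap": 0},
  {"xyz": [-0.0067,0,0],"finger_gap": 0},
  {"xyz": [-0.0067,0,0],"finger_gap": 0},
])

```text
time: 7.58
position: [0.5452, 0.2539, 0.0736]
eef_rot: [[-0.799, 0.601, -0.004], [0.601, 0.799, 0.001], [0.003, -0.002, -1.0]]
contact_force: [-5.3, 2.7, 6.2]
grip_width: 0.0006
grasp_force: 3.2
```

Emit:
creep_tool([
  {"xyz": [-0.0083,0,0],"finger_gap": 0},
  {"xyz": [-0.0083,0,0],"finger_gap": 0},
  {"xyz": [-0.0083,0,0],"finger_gap": 0},
])

```text
time: 7.95
position: [0.5572, 0.2449, 0.0736]
eef_rot: [[-0.799, 0.601, -0.004], [0.601, 0.799, 0.001], [0.003, -0.002, -1.0]]
contact_force: [-3.6, 2.8, 4.9]
grip_width: 0.0001
grasp_force: 3.0
```

Run:
```python
from h import *
import cv2
a=eyes.grab_frame("top")[165:285,190:310,::-1]; b=eyes.grab_frame("scene")[120:240,175:315,::-1]
cv2.imwrite("pics/d2.png",cv2.hconcat([cv2.resize(a,(400,400),interpolation=cv2.INTER_CUBIC),cv2.resize(b,(400,400),interpolation=cv2.INTER_CUBIC)]))
```

```text
(no output)
```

View pics/d2.png

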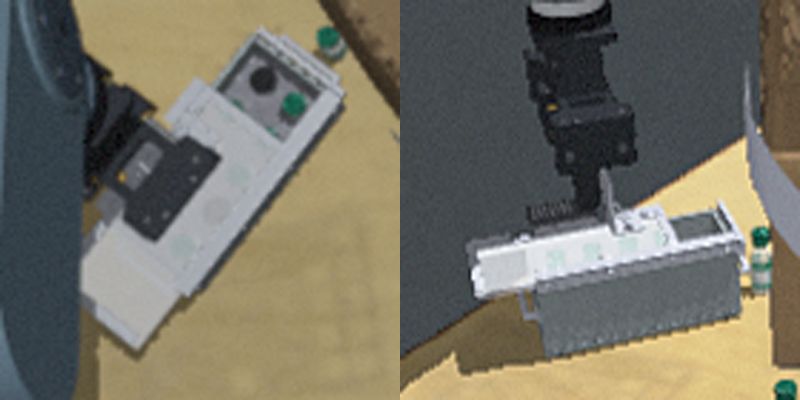

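The finger is against the tab, and the cover has slid roughly 25 mm with its front edge visibly advanced in the top view. The pad is still down. I'll carry on.

Scaled: -0.005 m / 0.6 = -0.0083.

Emit:
creep_tool([
  {"xyz": [-0.0083,0,0],"finger_gap": 0},
  {"xyz": [-0.0083,0,0],"finger_gap": 0},
  {"xyz": [-0.0083,0,0],"finger_gap": 0},
  {"xyz": [-0.0083,0,0],"finger_gap": 0},
])

```text
time: 8.55
position: [0.5748, 0.2319, 0.0738]
eef_rot: [[-0.799, 0.601, -0.001], [0.601, 0.799, -0.0], [0.001, -0.001, -1.0]]
contact_force: [-3.5, 1.2, 2.2]
grip_width: 0.0004
grasp_force: 1.8
```

Emit:
creep_tool([
  {"xyz": [-0.0083,0,0],"finger_gap": 0},
  {"xyz": [-0.0083,0,0],"finger_gap": 0},
  {"xyz": [-0.0083,0,0],"finger_gap": 0},
  {"xyz": [-0.0083,0,0],"finger_gap": 0},
])

```text
time: 9.05
position: [0.5908, 0.2199, 0.0738]
eef_rot: [[-0.799, 0.601, -0.001], [0.601, 0.799, -0.0], [0.001, -0.001, -1.0]]
contact_force: [-3.9, 0.4, -0.0]
grip_width: 0.0006
grasp_force: 1.8
```

Emit:
creep_tool([
  {"xyz": [-0.005,0,0],"finger_gap": 0},
  {"xyz": [-0.0033,0,0],"finger_gap": 0},
  {"finger_gap": 0},
])

```text
time: 9.43
position: [0.5952, 0.217, 0.0741]
eef_rot: [[-0.799, 0.601, 0.0], [0.601, 0.799, -0.0], [-0.0, 0.0, -1.0]]
contact_force: [-2.6, 0.1, -0.6]
grip_width: 0.0002
grasp_force: 1.1
```

Scaled: -0.002 m / 0.6 = -0.0033.

Emit:
creep_tool([
  {"xyz": [-0.0033,0,0],"finger_gap": 0},
  {"xyz": [-0.0033,0,0],"finger_gap": 0},
  {"finger_gap": 0},
])

```text
time: 9.8
position: [0.5993, 0.2147, 0.0748]
eef_rot: [[-0.799, 0.601, 0.002], [0.601, 0.799, 0.0], [-0.002, 0.001, -1.0]]
contact_force: [0.1, -0.9, 0.2]
grip_width: 0.0002
grasp_force: 0.1
```

Emit:
creep_tool([
  {"xyz": [-0.0033,0,0],"finger_gap": 0},
  {"finger_gap": 0},
])

```text
time: 10.05
position: [0.5993, 0.2147, 0.0748]
eef_rot: [[-0.799, 0.601, -0.001], [0.601, 0.799, 0.001], [0.002, 0.001, -1.0]]
contact_force: [-6.6, 2.9, 3.2]
grip_width: 0.0004
grasp_force: 3.4
```

Emit:
creep_tool([
  {"xyz": [-0.0017,0,0],"finger_gap": 0},
  {"finger_gap": 0},
])

```text
time: 10.3
position: [0.5993, 0.2147, 0.0748]
eef_rot: [[-0.8, 0.601, -0.002], [0.601, 0.8, 0.002], [0.003, 0.0, -1.0]]
contact_force: [-7.7, 5.8, 5.3]
grip_width: 0.0003
grasp_force: 5.1
```

The position has stopped changing and the force is rising to about 10 N, so the cover is at its end stop. I'll back off, lift clear and look.

Scaled: -0.055 m / 0.6 = -0.0917, -0.04 m / 0.6 = -0.0667.

Emit:
creep_tool([
  {"xyz": [0.0067,0,0],"finger_gap": 0},
  {"xyz": [0.0067,0,0],"finger_gap": 0},
  {"xyz": [0,0,-0.025],"finger_gap": 0},
  {"xyz": [0,0,-0.0667],"finger_gap": 0},
  {"xyz": [0,0,-0.0917],"finger_gap": 0},
  {"xyz": [0,0,-0.0917],"finger_gap": 0},
  {"xyz": [0,0,-0.0917],"finger_gap": 0},
  {"xyz": [0,0,-0.0917],"finger_gap": 0},
])

```text
time: 11.3
position: [0.5941, 0.2175, 0.3526]
eef_rot: [[-0.799, 0.601, 0.002], [0.601, 0.799, 0.0], [-0.001, 0.001, -1.0]]
contact_force: [0.1, 0.2, -0.4]
grip_width: 0.0002
grasp_force: 0.0
```

Emit:
creep_tool([
  {"xyz": [0.0667,-0.075,0],"finger_gap": 0},
  {"xyz": [0.0667,-0.075,0],"finger_gap": 0},
  {"xyz": [0.0667,-0.075,0],"finger_gap": 0},
  {"finger_gap": 0},
])

```text
time: 11.8
position: [0.4141, 0.1817, 0.3505]
eef_rot: [[-0.799, 0.601, 0.002], [0.601, 0.799, 0.0], [-0.002, 0.002, -1.0]]
contact_force: [1.2, -0.5, 1.0]
grip_width: 0.0002
grasp_force: 0.0
```

Run:
```python
from h import *
import cv2
A=eyes.grab_frame("top")[:,:,::-1];B=eyes.grab_frame("scene")[:,:,::-1]
a=A[165:285,190:310]; b=B[120:240,175:315]
cv2.imwrite("pics/topF.png",A);cv2.imwrite("pics/sceneF.png",B)
cv2.imwrite("pics/d3.png",cv2.hconcat([cv2.resize(a,(400,400),interpolation=cv2.INTER_CUBIC),cv2.resize(b,(400,400),interpolation=cv2.INTER_CUBIC)]))
```

```text
(no output)
```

View pics/d3.png

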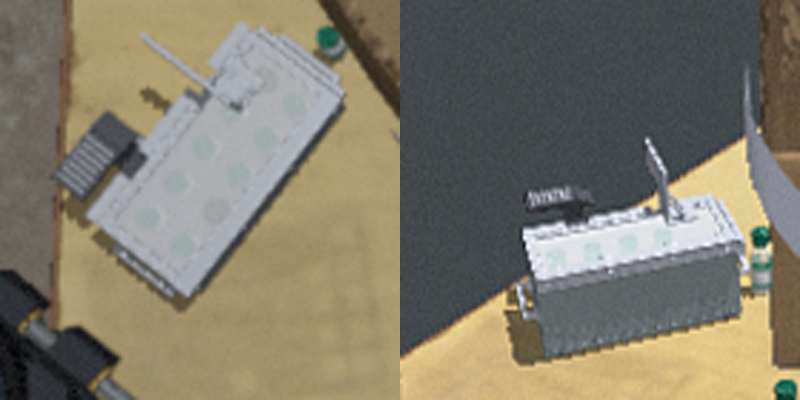

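The cover is closed over the whole box and the vial beside it hasn't moved. In the scene half the pad, at (525,207), appears back at its starting height. I'll check that and the loose items numerically.

Run:
```python
import cv2,numpy as np
for n,(r0,r1,c0,c1) in[("scene",(174,184,217,234)),("top",(214,226,204,216)),("top",(230,300,335,475)),("top",(168,184,282,296))]:
    a=cv2.imread(f"pics/{n}0.png");b=cv2.imread(f"pics/{n}F.png")
    m=cv2.matchTemplate(b[r0-8:r1+8,c0-8:c1+8],a[r0:r1,c0:c1],cv2.TM_CCOEFF_NORMED);_,v,_,l=cv2.minMaxLoc(m);print(n,v,l[0]-8,l[1]-8)
```

```text
scene 0.8292741775512695 0 0
top 0.9888854622840881 0 0
top 0.9973613023757935 0 0
top 0.9971069097518921 0 0
```

The pad is back at its raised position with zero shift in both views, and the loose items checked haven't moved. I'll hand in.

```bash
python3 -c "from bench import env, eyes; print(env.sign_off())"
```

```text
the job is handed in; nothing more can be done
None
```

The cover was pushed home to its end stop with the catch held down, the catch sprang back up to its starting height, and the arm came away clear; I handed the job in at about 12 s, and the loose items I checked on the table had not moved.

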